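# Load the coagulometer's colour-coded reagent tray

## Task

Load the analyser's reagent tray for the next run: set each of the four reagent vials into the tray adaptor whose collar has the colour of the vial's cap (the cap counts, not the band on the label), standing upright and right down on the floor of its well. The reagents are already dissolved, so keep the vials upright and do not drop them, and leave the dropper bottle and the petri dish where they are.

Things in the scene. Friction and masses are not known exactly. Their poses are not given: they have to be found in the camera images.
- vial_red_center (a point): Loose reagent vial with a red cap (its label has a green band, not the match), upright on a grey mat 2 mm thick: body 23 mm across up to 30 mm, shoulder, cap 16 mm across from 34 to 43 mm (its top), 15 to 31 g. Point: its centre, 21.5 mm above its foot; z is its axis, upward.
- vial_blue_center (a point): Loose reagent vial with a blue cap (its label has an amber band, not the match), upright on a grey mat 2 mm thick: body 23 mm across up to 30 mm, shoulder, cap 16 mm across from 34 to 43 mm (its top), 15 to 31 g. Point: its centre, 21.5 mm above its foot; z is its axis, upward.
- vial_green_center (a point): Loose reagent vial with a green cap (its label has a red band, not the match), upright on a grey mat 2 mm thick: body 23 mm across up to 30 mm, shoulder, cap 16 mm across from 34 to 43 mm (its top), 15 to 31 g. Point: its centre, 21.5 mm above its foot; z is its axis, upward.
- vial_grey_center (a point): Loose reagent vial with a grey cap (its label has a blue band, not the match), upright on a grey mat 2 mm thick: body 23 mm across up to 30 mm, shoulder, cap 16 mm across from 34 to 43 mm (its top), 15 to 31 g. Point: its centre, 21.5 mm above its foot; z is its axis, upward.
- holder_red_seat (a point): Fixed black block 56x52 mm with red funnel collar and front tab, on the tray. Point: middle of the well's floor, 14 mm above the bench; z up, y along the row of wells (70 mm apart). Well 30 mm wide, 8 mm deep, above it the collar widens to 40 mm inside (47 outside), rim 13 mm over the floor. Seated vial stands 30 mm out: hold it with fingertips 15 mm or more above its foot.
- holder_blue_seat (a point): Fixed black block 56x52 mm with blue funnel collar and front tab, on the tray. Point: middle of the well's floor, 14 mm above the bench; z up, y along the row of wells (70 mm apart). Well 30 mm wide, 8 mm deep, above it the collar widens to 40 mm inside (47 outside), rim 13 mm over the floor. Seated vial stands 30 mm out: hold it with fingertips 15 mm or more above its foot.
- holder_green_seat (a point): Fixed black block 56x52 mm with green funnel collar and front tab, on the tray. Point: middle of the well's floor, 14 mm above the bench; z up, y along the row of wells (70 mm apart). Well 30 mm wide, 8 mm deep, above it the collar widens to 40 mm inside (47 outside), rim 13 mm over the floor. Seated vial stands 30 mm out: hold it with fingertips 15 mm or more above its foot.
- holder_grey_seat (a point): Fixed black block 56x52 mm with grey funnel collar and front tab, on the tray. Point: middle of the well's floor, 14 mm above the bench; z up, y along the row of wells (70 mm apart). Well 30 mm wide, 8 mm deep, above it the collar widens to 40 mm inside (47 outside), rim 13 mm over the floor. Seated vial stands 30 mm out: hold it with fingertips 15 mm or more above its foot.
- dropper_center (a point): Bystander: amber dropper bottle with a black bulb, 33 mm across, 102 mm tall, upright on the bench at the left; the point is half-way up. Leave alone.
- petri_dish: Bystander: pale pink petri dish, 91 mm across, 15 mm high, on the bench at the right; origin at the centre of its underside. Leave alone.

How it is judged:
By the outcome, as a careful person would: the job done as asked, in the order asked, and still so for the second after the job is handed in, with the robot touching nothing.
It also fails if it takes over 96 s, if anything falls off the work surface, if the arm or the gripper's body presses on something with over 40 N, if the wrist force passes 120 N, or if a joint passes its speed limit or range.

## Robot

A 6-joint arm with a two-finger parallel gripper is mounted at the origin on the work surface; the furniture and walls round the work are solid. World frame = base frame: x ahead of the robot, y to its left, z up, the work surface at z = 0. Lengths are in m, angles in rad, forces in N, time in s.
With the tool pointing down it reaches from about 0.25 to 0.725 m from the base axis. Payload 4 kg.
Tool frame: the origin (TCP) lies midway between the tips of the shut fingers; the grasp point (between the pads) lies 19 mm behind it; z points along the fingers, y is the direction in which the jaws open and shut (so a half turn about z gives the same grasp; the last joint's range is limited). The gripper opens to 85 mm and grips with 20 to 120 N. Pads are 22 mm wide; open, the fingers measure 114 mm over their backs; the gripper's body (76 mm by 85 mm) begins 54 mm behind the grasp point. The pads swing forward as they close: fully open they stand 13 mm farther back than shut.
Start: joints at [-1.255, 0.241, 0.005, 1.335, 0, 1.571], TCP at [0.155, -0.475, 0.231] pointing down, gripper open.
Joint ranges: [-2.72, 2.72], [-1.05, 1.87], [-1.09, 1.28], [-1.99, 2.15], [-1.42, 1.44], [-3.14, 3.14]. Speed limits (rad/s): [2.79, 2.79, 3.14, 3.14, 3.14, 3.14].

## Interface

Orientations are given as a unit quaternion [x, y, z, w].
In Python, from workcell import monitor, cams, order gives the robot as it stands.
- The arm moves only by the tool send_rows, never from a script. Its argument "moves" is a list of rows, each a list of 4 numbers: the shift along the tool's x, y, z as a fraction of full scale, then the turn about the tool's z as a fraction of full scale. A call has 1 to 20 rows; each row shifts and turns the commanded pose from where the row before left it, along the tool's axes as they then stand; what a row does not reach is not made up. Full scale, the value 1, is 100 cm for a shift and 0.1 rad for a turn. A row lasts 1/10 s, in which the tool goes at most 50 mm and 8.59 degrees, less where a joint would pass 70% of its speed; a pose out of reach is approached as far as the arm can. A call with a number of a shift or a turn outside -1 to 1 is refused whole. A call with a gripper value outside its range is refused whole. "claw" is the gripper's target within -1 to 1 (fully open at 1, half-way at 0, shut at -1), set as the call begins (left out, the last holds). The fingers move at their own pace and stop on an object; the grip force is fixed at half the most. Time passes only in rows, so rows that do not move let the fingers close. It gives the time, the measured TCP pose, the force and the opening at its end, in the units of the state.
- monitor.get_obs(): the state, without advancing time (a new reading comes with each control period).
- cams.camera(name): name is "side" or "top"; returns (picture, depth): 400x640x3 uint8, blue, green, red; 400x640 float32, m along the optical axis (not along the pixel's ray), 0 where there is no reading.
- cams.camera_info(name): a dict with "intrinsics" (3x3 intrinsics, pixels), "distortion" ([k1, k2, p1, p2, k3] as OpenCV has them; the pictures are not rectified), "T" (4x4, takes a point from camera to world coordinates). Camera axes: x right, y up, looking along -z (the intrinsics and any distortion apply to the point x, -y, -z); pixel columns grow to the right and rows downward; lengths in m; the calibration is good to about 2 mm. A picture is of the moment at which its call begins. camera_info takes no time and is no camera call.
- order.job_done(): hands the job in, once; it reports no verdict.
The state is a dict: "clock": time; "joint_pos": joint angles; "joint_vel": joint speeds; "tau": joint torques, N m; "eef_pos": TCP position; "tool_rot": TCP orientation; "ft_force": force on the tool from outside, world axes, zero at the start; "ft_torque": the same for the moment, N m; "grip_width": finger opening in m.
Only numpy, scipy, OpenCV 4.12 (cv2) and the standard library are available. Lean on these libraries where they do the work, as an engineer would, in place of code of your own. Each camera call takes 0.05 s, during which the arm holds its last target.

## Working session

There is one attempt and no reset: what is moved stays moved. The work goes in short steps, Python scripts to look and compute and a tool call to move; the robot and the scene stay as the last step left them, time stands still between calls to the robot, and variables do not carry over. Pictures are saved under pics/ and viewed, and the job is handed in when it is done.

Besides the shell and the picture viewer there is one more tool, called after ">>>" as name([rows], argument=value, ...), one row to a line, values as JSON. send_rows: Moves the arm, as the interface text tells. Its arguments: {"type":"object","properties":{"moves":{"type":"array","items":{"type":"array","items":{"type":"number","minimum":-1,"maximum":1}}},"claw":{"type":"number"}},"required":["moves"]}

```bash
mkdir -p pics; ls; cat > look.py <<'E'
import sys,cv2,numpy as np
from workcell import monitor,cams,order
def grab(tag,names=("top","side")):
    out={}
    for n in names:
        im,d=cams.camera(n)
        cv2.imwrite(f"pics/{n}_{tag}.png",im); np.savez(f"pics/{n}_{tag}.npz",im=im,d=d); out[n]=(im,d)
    return out
E
python3 - <<'E'
from look import *
grab("a")
for n in("top","side"):
    print(cams.camera_info(n))
print(monitor.get_obs())
E
```

```text
pics
{'intrinsics': array([[412.52159743,   0.        , 322.59393101],
       [  0.        , 412.52159743, 206.02064906],
       [  0.        ,   0.        ,   1.        ]]), 'distortion': array([-0.09130811,  0.        ,  0.        ,  0.        ,  0.        ]), 'T': array([[-2.25799706e-02,  9.79099992e-01, -2.02122119e-01,
         3.24649760e-01],
       [-9.99738639e-01, -2.28370162e-02,  1.06048155e-03,
        -1.59749803e-02],
       [-3.57754863e-03,  2.02093238e-01,  9.79359752e-01,
         1.20020916e+00],
       [ 0.00000000e+00,  0.00000000e+00,  0.00000000e+00,
         1.00000000e+00]])}
{'intrinsics': array([[513.09091106,   0.        , 313.45573365],
       [  0.        , 513.09091106, 197.7009939 ],
       [  0.        ,   0.        ,   1.        ]]), 'distortion': array([0.03949337, 0.        , 0.        , 0.        , 0.        ]), 'T': array([[ 0.98379458,  0.07051011, -0.16485312,  0.25290096],
       [-0.17922988,  0.3611548 , -0.91511959, -1.53163565],
       [-0.00498769,  0.92983629,  0.36793966,  0.67456414],
       [ 0.        ,  0.        ,  0.        ,  1.        ]])}
{'clock': 0.1, 'joint_pos': array([-1.25497694e+00,  2.41347734e-01,  3.88302486e-03,  1.33521776e+00,
        3.09376114e-05,  1.57082991e+00]), 'joint_vel': array([-4.30612894e-04,  4.77876596e-05,  2.94700277e-03, -1.48455175e-03,
       -6.46994344e-04, -1.20094143e-03]), 'tau': array([-8.24193903e-04, -3.73138332e+01,  2.53010005e+01,  1.08584072e-02,
       -1.95867318e-05,  5.03790460e-06]), 'eef_pos': array([ 0.15513232, -0.47473469,  0.23050614]), 'tool_rot': array([ 9.87560354e-01,  1.57237585e-01, -1.33041400e-04, -9.33768606e-04]), 'ft_force': array([-1.22788927,  0.81762965, -1.13257866]), 'ft_torque': array([ 0.01420519,  0.01268699, -0.01237686]), 'grip_width': 0.08550655717008691}
```

View pics/top_a.png

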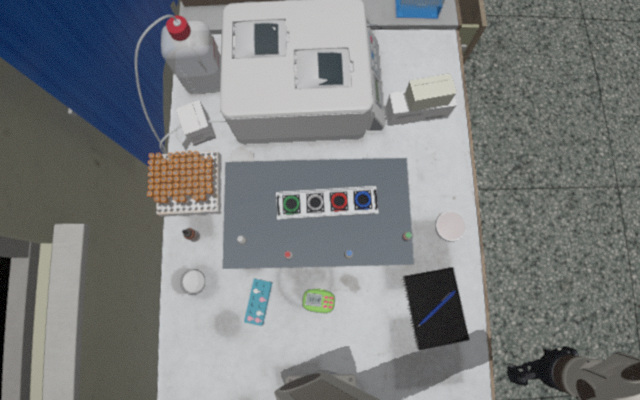

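View pics/side_a.png

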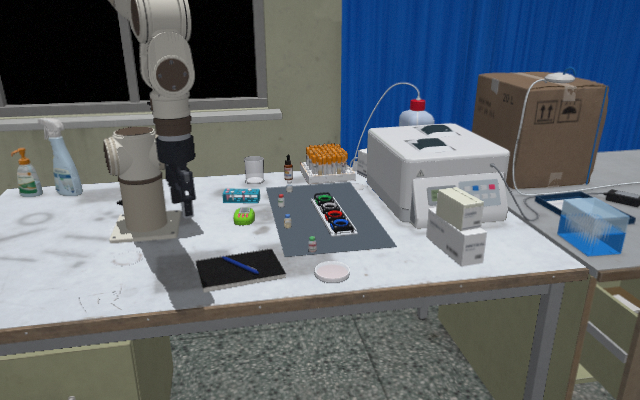

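The top view shows the vials at about (241,239) grey, (289,255) red, (349,254) blue and (408,236) green. The collars are at about (291,204) green, (315,203) grey, (339,201) red and (362,200) blue. Next I zoom in and measure.

```bash
cat >> look.py <<'E'
def ray(n,uv):
    ci=cams.camera_info(n); T=ci["T"]
    p=cv2.undistortPoints(np.array(uv,float).reshape(-1,1,2),ci["intrinsics"],ci["distortion"]).reshape(-1,2)
    d=np.c_[p[:,0],-p[:,1],-np.ones(len(p))]@T[:3,:3].T
    return T[:3,3],d
def plane(n,uv,z):
    o,d=ray(n,uv); s=(z-o[2])/d[:,2]; return o+s[:,None]*d
def proj(n,P):
    ci=cams.camera_info(n);T=np.linalg.inv(ci["T"]); P=np.atleast_2d(P)
    c=P@T[:3,:3].T+T[:3,3]; c=c*[1,-1,-1]
    return cv2.projectPoints(c,np.zeros(3),np.zeros(3),ci["intrinsics"],ci["distortion"])[0].reshape(-1,2)
def tri(uvt,uvs):
    o1,d1=ray("top",[uvt]);o2,d2=ray("side",[uvs]);d1=d1[0];d2=d2[0]
    s=np.linalg.lstsq(np.c_[d1,-d2],o2-o1,rcond=None)[0]
    a=o1+s[0]*d1;b=o2+s[1]*d2
    return (a+b)/2,np.linalg.norm(a-b)
E
python3 - <<'E'
from look import *
im=np.load("pics/top_a.npz")["im"]; c=im[185:270,225:420]; cv2.imwrite("pics/c1.png",cv2.resize(c,None,fx=4,fy=4,interpolation=cv2.INTER_NEAREST))
im=np.load("pics/side_a.npz")["im"]; c=im[175:280,260:400]; cv2.imwrite("pics/c2.png",cv2.resize(c,None,fx=5,fy=5,interpolation=cv2.INTER_NEAREST))
E
```

```text
(no output)
```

View pics/c1.png

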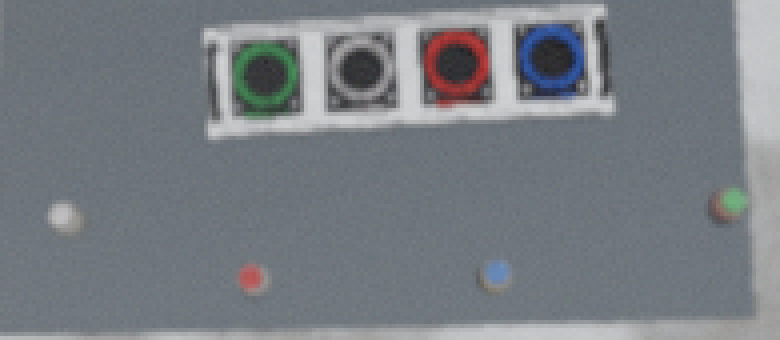

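View pics/c2.png

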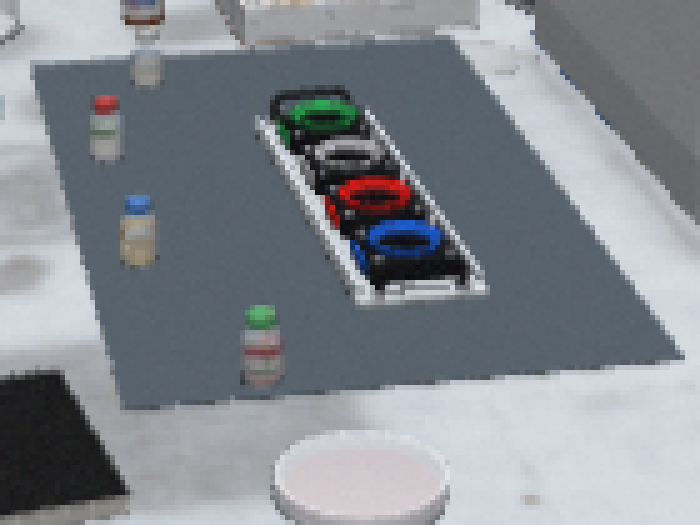

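The zoomed crops show the collars in the order green, grey, red, blue, and all four vials upright. Now I compute positions from colour masks.

```bash
cat > meas.py <<'E'
from look import *
def mask(im,col):
    h=cv2.cvtColor(im,cv2.COLOR_BGR2HSV).astype(int);H,S,V=h[...,0],h[...,1],h[...,2]
    if col=="red": return ((H<8)|(H>172))&(S>110)&(V>80)
    if col=="green": return (H>45)&(H<80)&(S>90)&(V>60)
    if col=="blue": return (H>100)&(H<125)&(S>100)&(V>80)
    if col=="grey": return (S<40)&(V>150)
def cent(im,col,box):
    x0,y0,x1,y1=box; m=mask(im,col)[y0:y1,x0:x1].astype(np.uint8)
    n,l,st,c=cv2.connectedComponentsWithStats(m)
    k=1+np.argmax(st[1:,4]); return c[k]+[x0,y0],st[k]
E
python3 - <<'E'
from meas import *
t=np.load("pics/top_a.npz")["im"];s=np.load("pics/side_a.npz")["im"]
tb={"grey":(233,231,249,247),"red":(281,247,297,263),"blue":(341,245,357,261),"green":(400,228,416,244)}
sb={"grey":(284,178,296,195),"red":(276,192,288,206),"blue":(282,212,294,224),"green":(306,234,320,244)}
for c in tb:
    S=60
    def cm(im,box):
        return cent(im,c,box)
    a,st=cm(t,tb[c]); 
    try: b,sst=cm(s,sb[c])
    except Exception as e: b=None;sst=e
    print(c,a,st,"plane z.045",plane("top",[a],.043)[0].round(4))
    if b is not None: 
        print("   side",b,sst,plane("side",[b],.04)[0].round(4),"tri",tri(a,b))
cb={"green":(280,190,303,218),"grey":(305,190,327,214),"red":(328,190,350,214),"blue":(351,188,374,213)}
for c,b in cb.items():
    x0,y0,x1,y1=b
    m=mask(t,c)[y0:y1,x0:x1].astype(np.uint8)
    n,l,st,cc=cv2.connectedComponentsWithStats(m)
    k=1+np.argmax(st[1:,4]); ys,xs=np.nonzero(l==k)
    print(c,"ring bbox",st[k]+[x0,y0,0,0,0], "cent",cc[k]+[x0,y0])
E
```

```text
grey [240.06060606 238.42424242] [ 4  5  7  6 33] plane z.045 [0.4752 0.2186 0.043 ]
   side [289.78873239 182.45070423] [ 0  0 12 10 71] [0.4798 0.2114 0.04  ] tri (array([0.4784438 , 0.2197078 , 0.03678086]), np.float64(0.004780745427208051))
red [287.36363636 254.09090909] [ 5  6  4  3 11] plane z.045 [0.4282 0.0846 0.043 ]
   side [280.5 195.5] [ 3  2  4  4 14] [0.4309 0.0881 0.04  ] tri (array([0.42943086, 0.08468448, 0.04128585]), np.float64(0.0020988383238791535))
blue [348.61538462 252.61538462] [ 6  6  4  4 13] plane z.045 [ 0.4285 -0.0871  0.043 ]
   side [287.11764706 215.41176471] [ 3  2  5  4 17] [ 0.4306 -0.0842  0.04  ] tri (array([ 0.42940502, -0.0872995 ,  0.041293  ]), np.float64(0.0015629323976156847))
green [408. 236.] [8 8 1 1 1] plane z.045 [ 0.4712 -0.2571  0.043 ]
   side [311.5        238.18181818] [ 3  2  6  5 22] [ 0.4766 -0.2556  0.04  ] tri (array([ 0.47380975, -0.25785092,  0.04088265]), np.float64(0.004751316805764488))
green ring bbox [284 196  15  16 108] cent [290.85185185 202.97222222]
grey ring bbox [305 190  22  24 182] cent [317.18681319 199.58791209]
red ring bbox [331 193  16  18 143] cent [338.6013986 200.5034965]
blue ring bbox [355 191  16  18 148] cent [362.70945946 199.25      ]
```

```bash
cat >> meas.py <<'E'
def chan(im,col):
    f=im.astype(float); b,g,r=f[...,0],f[...,1],f[...,2]
    if col=="red": return r-np.maximum(g,b)
    if col=="green": return g-np.maximum(r,b)
    if col=="blue": return b-r-25
def wcent(im,col,box,frac=.35):
    x0,y0,x1,y1=box; w=chan(im,col)[y0:y1,x0:x1]; m=(w>frac*w.max()).astype(np.uint8)
    n,l,st,c=cv2.connectedComponentsWithStats(m); k=1+np.argmax(st[1:,4]); 
    M=cv2.moments((l==k).astype(np.uint8),True)
    return c[k]+[x0,y0],st[k],w.max()
E
python3 - <<'E'
from meas import *
t=np.load("pics/top_a.npz")["im"];s=np.load("pics/side_a.npz")["im"]
tb={"red":(281,247,297,263),"blue":(341,245,357,261),"green":(400,228,416,244)}
sb={"red":(276,192,288,199),"blue":(282,212,294,220),"green":(306,234,320,243)}
for c in tb:
    a,st,_=wcent(t,c,tb[c]); b,st2,_=wcent(s,c,sb[c])
    print(c,a,st,plane("top",[a],.044)[0].round(4),b,st2,"tri",tri(a,b))
cb={"green":(280,190,303,218),"grey":(307,192,324,213),"red":(328,190,350,214),"blue":(351,188,374,213)}
g=cv2.cvtColor(t,cv2.COLOR_BGR2GRAY)
P=[]
for c,b in cb.items():
    x0,y0,x1,y1=b; v=t[y0:y1,x0:x1].max(2); vb=cv2.resize(v,None,fx=8,fy=8,interpolation=cv2.INTER_CUBIC)
    m=(vb<85).astype(np.uint8)
    n,l,st,cc=cv2.connectedComponentsWithStats(m,connectivity=4)
    cx,cy=(x1-x0)*4,(y1-y0)*4
    k=l[cy,cx]; p=(cc[k]+.5)/8-.5+[x0,y0]; print(c,k,st[k]/8,p,plane("top",[p],.024)[0].round(4)); P.append(plane("top",[p],.024)[0])
P=np.array(P); print(np.linalg.norm(np.diff(P,axis=0),axis=1))
cv2.imwrite("pics/c3.png",np.hstack([cv2.resize((cv2.resize(t[y0:y1,x0:x1].max(2),None,fx=8,fy=8)<85).astype(np.uint8)*255,(180,200)) for x0,y0,x1,y1 in cb.values()]))
E
```

```text
red [287.13793103 253.89655172] [ 4  4  6  7 29] [0.4287 0.0852 0.044 ] [280.5 195.5] [ 3  2  4  4 14] tri (array([0.42975854, 0.08535493, 0.04103598]), np.float64(0.0015919412503534601))
blue [348.95652174 252.60869565] [ 6  5  5  6 23] [ 0.4284 -0.088   0.044 ] [287.11764706 215.41176471] [ 3  2  5  4 17] tri (array([ 0.42932739, -0.08822922,  0.04170269]), np.float64(0.0014901148064768457))
green [408.36666667 234.63333333] [ 6  4  6  6 30] [ 0.4749 -0.2582  0.044 ] [311.66666667 238.04166667] [ 3  2  6  5 24] tri (array([ 0.47584583, -0.25871235,  0.04186249]), np.float64(0.0013356062559638357))
green 5 [  5.875   8.75   10.875  10.375 693.25 ] [290.91910837 203.3768031 ] [0.5774 0.075  0.024 ]
grey 5 [  3.25    5.375  10.25   10.    625.625] [314.86467283 201.90176074] [0.5802 0.005  0.024 ]
red 5 [  6.125   6.125  10.25    9.625 604.   ] [338.7156457  200.43744826] [ 0.5829 -0.0647  0.024 ]
blue 4 [  6.75    6.5    10.75    9.75  630.125] [362.59689298 198.95946985] [ 0.5857 -0.1346  0.024 ]
[0.06999877 0.06975419 0.07000777]
```

View pics/c3.png

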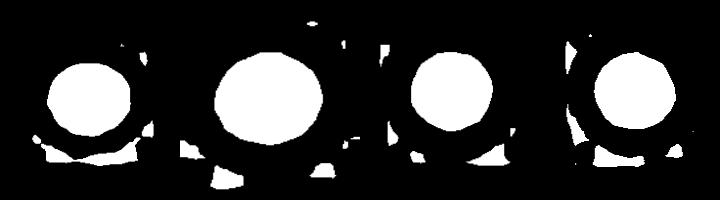

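The wells come out 70 mm apart, which matches the description. Next I refine the grey vial and cross-check the wells in the side view.

```bash
python3 - <<'E'
from meas import *
t=np.load("pics/top_a.npz")["im"];s=np.load("pics/side_a.npz")["im"]
P=np.array([[.5774,.075,.022],[.5802,.005,.022],[.5829,-.0647,.022],[.5857,-.1346,.022]])
for p,c in zip(P,["green","grey","red","blue"]):
    q=proj("side",p)[0]; pt=proj("top",p)[0]
    x0,y0,x1,y1=[int(round(v)) for v in (q[0]-6,q[1]-4,q[0]+7,q[1]+4)]
    v=cv2.resize(s[y0:y1,x0:x1].max(2),None,fx=8,fy=8,interpolation=cv2.INTER_CUBIC); m=(v<70).astype(np.uint8)
    n,l,st,cc=cv2.connectedComponentsWithStats(m); k=1+np.argmax(st[1:,4]); b=(cc[k]+.5)/8-.5+[x0,y0]
    print(c,q,"dark cent",b,st[k]/8,"tri",tri(pt,b))
x0,y0=228,226
c=t[y0:254,x0:256]; print(c.max(2)[8:20,6:20]); print(c[8:20,6:20].min(2))
for v in("grey",):
    for th in (170,190,205):
        m=(c.min(2)>th).astype(np.uint8);n,l,st,cc=cv2.connectedComponentsWithStats(m);k=1+np.argmax(st[1:,4]);a=cc[k]+[x0,y0];print(th,a,st[k],plane("top",[a],.045)[0])
E
```

```text
green [323.50268446 198.76368567] dark cent [323.76568087 199.94554529] [  0.    2.5  13.    5.5 419.5] tri (array([0.57839524, 0.07535384, 0.01740529]), np.float64(1.885080482479597e-05))
grey [328.49631351 206.3732546 ] dark cent [326.31561365 206.84707447] [  0.      0.     13.      8.    240.875] tri (array([0.57659397, 0.00541815, 0.02130057]), np.float64(0.007392458801547501))
red [333.82799939 214.54075689] dark cent [333.90948922 217.32837777] [  0.      4.125  13.      3.875 208.625] tri (array([ 0.58407824, -0.06497769,  0.0125297 ]), np.float64(0.0017662565551850205))
blue [339.63701003 223.39166838] dark cent [340.40171967 222.81952663] [  2.      2.875   9.75    3.    169.   ] tri (array([ 0.58672929, -0.13464752,  0.02351543]), np.float64(0.002687129864107466))
[[122 125 122 121 125 124 127 126 124 124 122 126 122 121]
 [118 124 122 123 132 140 142 140 134 127 120 125 124 122]
 [123 125 121 131 155 168 173 170 154 136 127 124 124 122]
 [124 124 123 144 170 184 186 185 171 145 127 123 121 125]
 [123 124 130 158 179 188 190 188 174 159 140 125 121 123]
 [120 124 134 161 1
[... 769 characters left out ...]
2 185 184 177 158 147 143 127 115 108]
 [112 110 110 123 145 160 160 156 150 144 137 123 109 108]
 [112 114 113 113 119 133 144 144 143 137 130 118 110 109]
 [113 110 112 113 111 118 125 124 129 124 116 110 109 112]
 [115 110 112 110 114 113 113 112 114 116 115 110 110 110]
 [110 114 109 110 112 112 111 114 110 112 111 113 112 110]]
170 [239.75   238.5625] [10 11  5  4 16] [0.4745979  0.21907867 0.045     ]
190 [240. 239.] [12 13  1  1  1] [0.47333886 0.21834738 0.045     ]Traceback (most recent call last):
  File "<stdin>", line 14, in <module>
    return _wrapfunc(a, 'argmax', axis=axis, out=out, **kwds)
    return bound(*args, **kwds)
ValueError: attempt to get argmax of an empty sequence
```

>>> send_rows([
  [0, 0, 0, 1],
  [0, 0, 0, 1],
  [0, 0, 0, 1],
  [0, 0, 0, 0.16],
  [0, 0, 0, 0],
], claw=0.1)

```text
clock: 0.6
eef_pos: [0.1552, -0.4751, 0.231]
tool_rot: [1.0, 0.001, -0.0, -0.0]
ft_force: [0.4, -0.3, -0.1]
grip_width: 0.0468
```

>>> send_rows([
  [0.02, -0.014, 0, 0],
  [0.03, -0.02, 0, 0],
  [0.03, -0.02, 0.01, 0],
  [0.03, -0.02, 0.01, 0],
  [0.03, -0.02, 0.01, 0],
  [0.03, -0.02, 0.01, 0],
  [0.03, -0.02, 0.01, 0],
  [0.03, -0.02, 0.01, 0],
  [0.03, -0.02, 0.01, 0],
  [0.03, -0.02, 0.01, 0],
  [0.02, -0.014, 0.02, 0],
  [0.01, -0.008, 0.02, 0],
  [0.01, 0, 0, 0],
  [0, 0, 0, 0],
  [0, 0, 0, 0],
])

```text
clock: 2.1
eef_pos: [0.4857, -0.2602, 0.1123]
tool_rot: [1.0, -0.0, 0.001, 0.001]
ft_force: [-0.0, 0.1, 0.8]
grip_width: 0.0474
```

>>> send_rows([
  [-0.01, -0.002, 0.01, 0],
  [0, 0, 0.02, 0],
  [0, 0, 0.02, 0],
  [0, 0, 0.01, 0],
  [0, 0, 0, 0],
  [0, 0, 0, 0],
])

```text
clock: 2.7
eef_pos: [0.4756, -0.258, 0.0523]
tool_rot: [1.0, -0.0, 0.001, 0.0]
ft_force: [0.2, 0.0, 0.1]
grip_width: 0.0469
```

```bash
python3 - <<'E'
from look import *
o=grab("b"); 
t=o["top"][0][200:270,370:450];s=o["side"][0][200:270,270:350]
cv2.imwrite("pics/c4.png",np.hstack([cv2.resize(x,(400,350),interpolation=cv2.INTER_NEAREST) for x in(t,s)]))
E
```

```text
(no output)
```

View pics/c4.png

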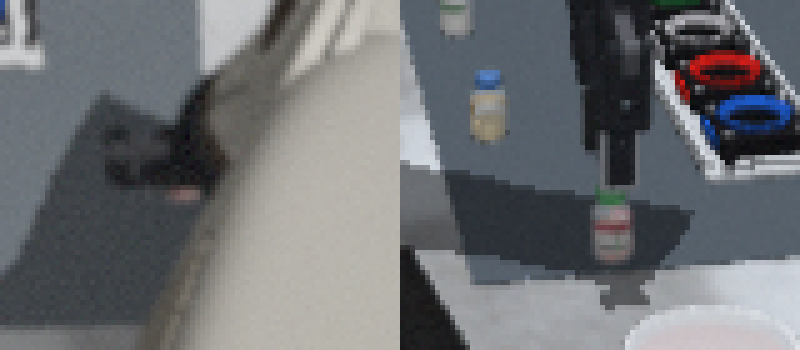

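The side crop shows the near finger about 2 px to the right of the cap. That is what parallax predicts for a finger about 25 mm nearer the camera, so the gripper is centred. I descend and grip.

>>> send_rows([
  [0, 0, 0.01, 0],
  [0, 0, 0.01, 0],
  [0, 0, 0.01, 0],
  [0, 0, 0.004, 0],
  [0, 0, 0, 0],
  [0, 0, 0, 0],
])

```text
clock: 3.4
eef_pos: [0.4753, -0.2573, 0.0171]
tool_rot: [1.0, -0.0, -0.0, -0.0]
ft_force: [0.4, -0.1, -0.9]
grip_width: 0.047
```

>>> send_rows([
  [0, 0, 0, 0],
  [0, 0, 0, 0],
  [0, 0, 0, 0],
  [0, 0, 0, 0],
  [0, 0, 0, 0],
  [0, 0, 0, 0],
  [0, 0, 0, 0],
  [0, 0, 0, 0],
], claw=-1)

```text
clock: 4.2
eef_pos: [0.4758, -0.2577, 0.0179]
tool_rot: [1.0, -0.0, 0.001, 0.0]
ft_force: [-0.0, -1.1, 5.1]
grip_width: 0.0201
```

```bash
python3 - <<'E'
from look import *
o=grab("c",("side",)); 
s=o["side"][0][215:265,290:340]
cv2.imwrite("pics/c5.png",cv2.resize(s,(600,600),interpolation=cv2.INTER_NEAREST))
ob=monitor.get_obs();print(ob["ft_force"],ob["grip_width"],ob["eef_pos"])
E
```

```text
[ 0.2217229  -0.24717482  5.25249207] 0.019962420019770208 [ 0.47586368 -0.25768824  0.01793531]
```

View pics/c5.png

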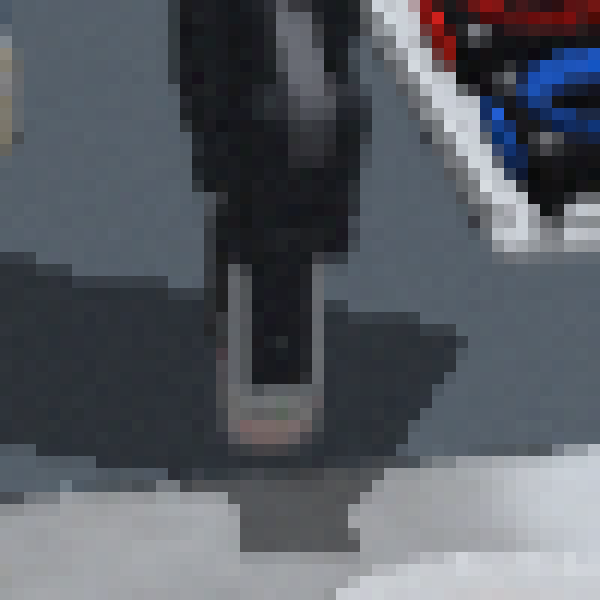

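The fingertips end about 15 mm above the foot, on the body. I lift a little and check the hold.

>>> send_rows([
  [0, 0, -0.005, 0],
  [0, 0, -0.01, 0],
  [0, 0, -0.01, 0],
  [0, 0, -0.02, 0],
  [0, 0, -0.02, 0],
  [0, 0, -0.02, 0],
  [0, 0, 0, 0],
  [0, 0, 0, 0],
])

```text
clock: 5.05
eef_pos: [0.4757, -0.2575, 0.1029]
tool_rot: [1.0, -0.0, 0.001, 0.0]
ft_force: [-0.3, -0.6, -0.8]
grip_width: 0.0198
```

```bash
python3 - <<'E'
from look import *
o=grab("d",("side",)); 
s=o["side"][0][180:260,280:360]
cv2.imwrite("pics/c6.png",cv2.resize(s,(600,600),interpolation=cv2.INTER_NEAREST))
ob=monitor.get_obs();print(ob["ft_force"],ob["grip_width"],ob["eef_pos"])
print(proj("side",ob["eef_pos"]),proj("side",ob["eef_pos"]-[0,0,.0155]))
E
```

```text
[-0.26791788 -0.09645547 -0.95340332] 0.02011511693243455 [ 0.47500093 -0.257132    0.10206329]
[[310.88829502 218.16617159]] [[310.92647222 223.29547411]]
```

View pics/c6.png

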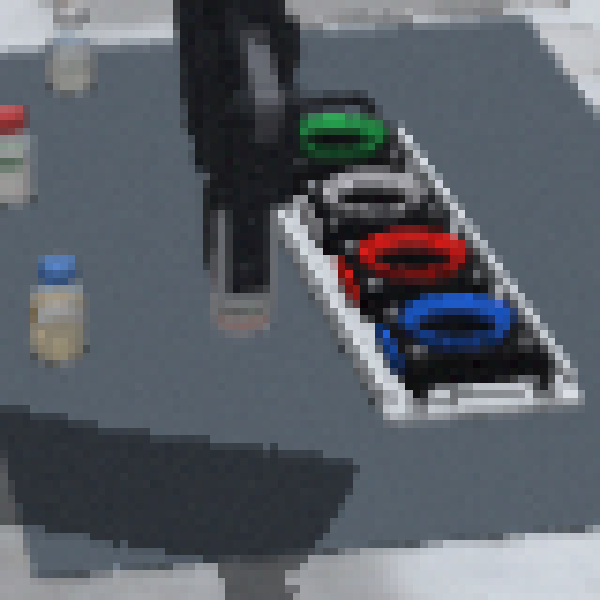

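The vial is held upright, with its foot about 15 mm below the fingertips. Next I carry it over the green well, which is dx +0.102 and dy +0.332 away.

>>> send_rows([
  [0.003, -0.01, 0, 0],
  [0.006, -0.02, 0, 0],
  [0.009, -0.03, 0, 0],
  [0.009, -0.03, 0, 0],
  [0.009, -0.03, 0, 0],
  [0.009, -0.03, 0, 0],
  [0.009, -0.03, 0, 0],
  [0.009, -0.03, 0, 0],
  [0.009, -0.03, 0, 0],
  [0.009, -0.03, 0, 0],
  [0.009, -0.03, 0, 0],
  [0.006, -0.02, 0, 0],
  [0.004, -0.01, 0, 0],
  [0.002, -0.002, 0, 0],
  [0, 0, 0, 0],
  [0, 0, 0, 0],
  [0, 0, 0, 0],
])

```text
clock: 6.8
eef_pos: [0.5768, 0.0394, 0.1031]
tool_rot: [1.0, 0.027, -0.001, -0.014]
ft_force: [0.6, 0.3, -0.3]
grip_width: 0.0197
```

```bash
python3 - <<'E'
from look import *
o=grab("e"); 
s=o["side"][0][150:230,290:370];t=o["top"][0][160:240,260:340]
cv2.imwrite("pics/c7.png",np.hstack([cv2.resize(x,(400,400),interpolation=cv2.INTER_NEAREST) for x in(t,s)]))
ob=monitor.get_obs();print(ob["ft_force"],ob["grip_width"],ob["eef_pos"],ob["tool_rot"])
E
```

```text
[ 0.23050569 -0.04763762  0.13805375] 0.01959626593521422 [0.5768695  0.03966645 0.10317266] [ 9.99525205e-01  2.74355158e-02 -5.20190035e-04 -1.40137651e-02]
```

View pics/c7.png

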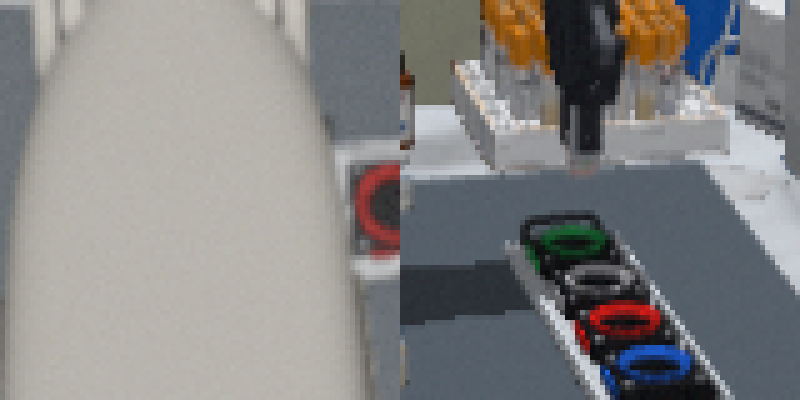

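```bash
python3 - <<'E'
from look import *
from scipy.spatial.transform import Rotation as R
ob=monitor.get_obs();print(ob["joint_pos"].round(4),ob["joint_vel"].round(3)); print(R.from_quat(ob["tool_rot"]).as_matrix().round(4))
E
```

```text
[0.0539 0.4763 0.0035 1.0982 0.028  3.1406] [ 0.002 -0.001 -0.002 -0.001 -0.     0.002]
[[ 9.985e-01  5.480e-02 -1.800e-03]
 [ 5.490e-02 -9.981e-01  2.800e-02]
 [-3.000e-04 -2.800e-02 -9.996e-01]]
```

>>> send_rows([
  [0, 0, 0, 0],
  [0, 0, 0, 0],
  [0, 0, 0, 0],
])

```text
clock: 7.2
eef_pos: [0.577, 0.0402, 0.1031]
tool_rot: [1.0, 0.028, -0.0, -0.014]
ft_force: [-0.8, -0.6, -0.2]
grip_width: 0.0197
```

```bash
python3 - <<'E'
from look import *
from scipy.spatial.transform import Rotation as R
ob=monitor.get_obs();print(ob["joint_pos"].round(4),ob["joint_vel"].round(3)); print(R.from_quat(ob["tool_rot"]).as_matrix().round(4),ob["eef_pos"])
E
```

```text
[0.0548 0.4767 0.0039 1.0982 0.0281 3.1406] [ 0.002  0.002  0.001 -0.001  0.     0.   ]
[[ 9.984e-01  5.570e-02 -1.700e-03]
 [ 5.570e-02 -9.981e-01  2.800e-02]
 [-1.000e-04 -2.810e-02 -9.996e-01]] [0.57704251 0.04017676 0.10310821]
```

Joint 6 ran into its limit (3.14), which clipped the move and left a 1.6° tilt. I'll turn back to a quarter-turned yaw, with the jaws along world x, which keeps joint 6 mid-range.

>>> send_rows([
  [0, 0, 0, -1],
  [0, 0, 0, -1],
  [0, 0, 0, 0],
  [0, 0, 0, 0],
])

```text
clock: 7.6
eef_pos: [0.5771, 0.0402, 0.1031]
tool_rot: [0.992, 0.127, 0.001, -0.014]
ft_force: [-0.1, 0.1, -0.0]
grip_width: 0.02
```

```bash
cat > st.py <<'E'
from look import *
from scipy.spatial.transform import Rotation as R
ob=monitor.get_obs();M=R.from_quat(ob["tool_rot"]).as_matrix()
print("q",ob["joint_pos"].round(4),"\nyaw",np.arctan2(M[1,0],M[0,0]).round(4),"z",M[:,2].round(4),"eef",ob["eef_pos"].round(4),"F",ob["ft_force"].round(2),"w",ob["grip_width"].round(4))
def to(x,y,z): 
    d=M.T@(np.array([x,y,z])-ob["eef_pos"]); print("tool shift to",(x,y,z),d.round(4))
E
python3 st.py
```

```text
Traceback (most recent call last):
  File "st.py", line 4, in <module>
    print("q",ob["joint_pos"].round(4),"\nyaw",np.arctan2(M[1,0],M[0,0]).round(4),"z",M[:,2].round(4),"eef",ob["eef_pos"].round(4),"F",ob["ft_force"].round(2),"w",ob["grip_width"].round(4))
                                                                                                                                                                   ^^^^^^^^^^^^^^^^^^^^^^
AttributeError: 'float' object has no attribute 'round'
```

The tilt is only about world x. With the jaws along x it lies about the jaw axis, so it cannot tilt the later vials. I continue turning to yaw π/2.

>>> send_rows([
  [0, 0, 0, -1],
  [0, 0, 0, -1],
  [0, 0, 0, -1],
  [0, 0, 0, -1],
  [0, 0, 0, -1],
  [0, 0, 0, -1],
  [0, 0, 0, -1],
  [0, 0, 0, -1],
  [0, 0, 0, -1],
  [0, 0, 0, -1],
  [0, 0, 0, -1],
  [0, 0, 0, -1],
  [0, 0, 0, -1],
  [0, 0, 0, -0.15],
  [0, 0, 0, 0],
])

```text
clock: 9.1
eef_pos: [0.577, 0.0402, 0.1031]
tool_rot: [0.708, 0.706, 0.009, -0.011]
ft_force: [-0.0, 0.6, -0.8]
grip_width: 0.0198
```

```bash
sed -i 's/ob\["grip_width"\].round(4)/round(ob["grip_width"],4)/' st.py
python3 - <<'E'
from st import *
to(.578,.075,.1)
to(.578,.075,.04)
to(.578,.075,.03)
E
```

```text
q [0.0549 0.4768 0.0039 1.0982 0.0281 1.628 ] 
yaw 1.5684 z [-0.0018  0.028  -0.9996] eef [0.577  0.0402 0.1031] F [-0.02  0.62 -0.77] w 0.0198
tool shift to (0.578, 0.075, 0.1) [0.0347 0.0009 0.0041]
tool shift to (0.578, 0.075, 0.04) [0.033 0.001 0.064]
tool shift to (0.578, 0.075, 0.03) [0.0327 0.001  0.074 ]
```

>>> send_rows([
  [0.01, 0, 0, 0],
  [0.015, 0.001, 0, 0],
  [0.008, 0, 0.01, 0],
  [0, 0, 0.02, 0],
  [0, 0, 0.02, 0],
  [0, 0, 0.004, 0],
  [0, 0, 0, 0],
  [0, 0, 0, 0],
])

```text
clock: 9.9
eef_pos: [0.5785, 0.0751, 0.0506]
tool_rot: [0.707, 0.707, 0.01, -0.01]
ft_force: [-0.0, -0.2, -0.3]
grip_width: 0.0197
```

```bash
python3 - <<'E'
from st import *
to(.578,.075,.03)
o=grab("f"); 
s=o["side"][0][160:220,290:350]
cv2.imwrite("pics/c8.png",cv2.resize(s,(600,600),interpolation=cv2.INTER_NEAREST))
E
```

```text
q [ 0.1145  0.5354 -0.0501  0.9829  0.0281  1.6851] 
yaw 1.5711 z [-8.000e-04  2.820e-02 -9.996e-01] eef [0.5785 0.0751 0.0506] F [-0.01 -0.16 -0.31] w 0.0197
tool shift to (0.578, 0.075, 0.03) [-0.0007 -0.0005  0.0206]
```

View pics/c8.png

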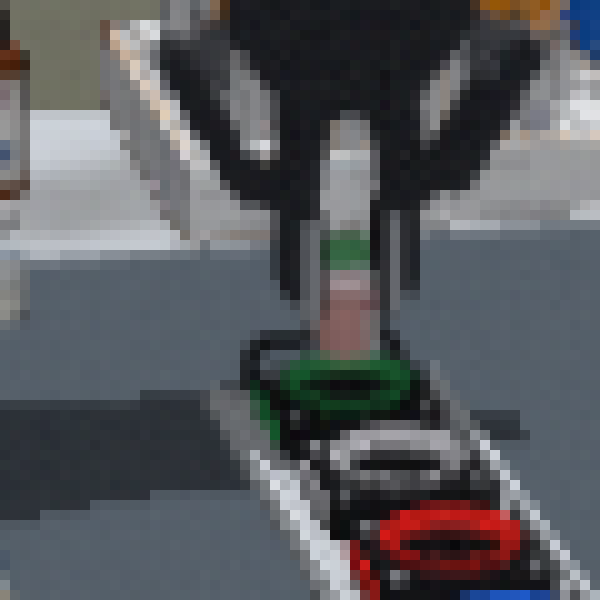

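The vial (crop x≈350) is centred over the green collar (x≈349), and the pads hold it by the body. I lower it.

>>> send_rows([
  [0, 0, 0.005, 0],
  [0, 0, 0.005, 0],
  [0, 0, 0.005, 0],
  [0, 0, 0.003, 0],
  [0, 0, 0, 0],
  [0, 0, 0, 0],
])

```text
clock: 10.6
eef_pos: [0.5779, 0.0752, 0.0318]
tool_rot: [0.707, 0.707, 0.009, -0.011]
ft_force: [0.9, -0.2, 0.7]
grip_width: 0.0199
```

>>> send_rows([
  [0, 0, 0.002, 0],
  [0, 0, 0.001, 0],
  [0, 0, 0, 0],
  [0, 0, 0, 0],
])

```text
clock: 11.0
eef_pos: [0.5785, 0.0755, 0.03]
tool_rot: [0.707, 0.707, 0.01, -0.01]
ft_force: [-1.4, 0.9, 5.7]
grip_width: 0.0196
```

It is seated, with 5.7 N of contact at the expected height. I release and retreat.

>>> send_rows([
  [0, 0, 0, 0],
  [0, 0, 0, 0],
  [0, 0, 0, 0],
  [0, 0, 0, 0],
  [0, 0, 0, 0],
], claw=0.1)

```text
clock: 11.5
eef_pos: [0.5778, 0.0753, 0.0288]
tool_rot: [0.707, 0.707, 0.009, -0.011]
ft_force: [0.5, 0.1, 0.6]
grip_width: 0.0472
```

>>> send_rows([
  [0, 0, -0.01, 0],
  [0, 0, -0.02, 0],
  [0, 0, -0.02, 0],
  [0, 0, -0.02, 0],
  [0, 0, 0, 0],
  [0, 0, 0, 0],
])

```text
clock: 12.1
eef_pos: [0.5785, 0.0734, 0.0998]
tool_rot: [0.707, 0.707, 0.01, -0.01]
ft_force: [-0.0, -0.2, -0.8]
grip_width: 0.047
```

```bash
python3 - <<'E'
from st import *
to(.4293,.0853,.1)
to(.4293,.0853,.055)
to(.4293,.0853,.018)
o=grab("g"); 
s=o["side"][0][160:220,290:350]
cv2.imwrite("pics/c9.png",cv2.resize(s,(600,600),interpolation=cv2.INTER_NEAREST))
E
```

```text
q [0.1115 0.4858 0.0095 1.0914 0.0281 1.6824] 
yaw 1.5708 z [-1.000e-04  2.820e-02 -9.996e-01] eef [0.5785 0.0734 0.0998] F [-0.   -0.16 -0.79] w 0.047
tool shift to (0.4293, 0.0853, 0.1) [ 1.190e-02 -1.492e-01  1.000e-04]
tool shift to (0.4293, 0.0853, 0.055) [ 0.0107 -0.1492  0.0451]
tool shift to (0.4293, 0.0853, 0.018) [ 0.0096 -0.1492  0.0821]
```

View pics/c9.png

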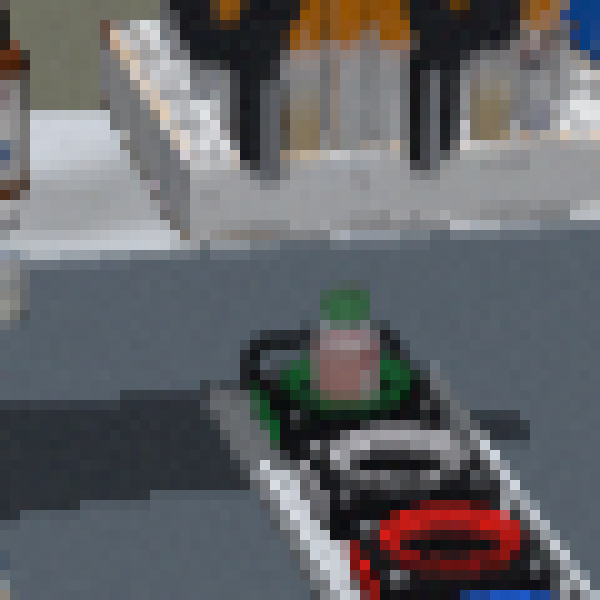

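The green vial stands upright in its green collar. Next is the red vial.

>>> send_rows([
  [0.002, -0.01, 0, 0],
  [0.002, -0.02, 0, 0],
  [0.002, -0.03, 0, 0],
  [0.002, -0.03, 0, 0],
  [0.002, -0.03, 0, 0],
  [0, -0.02, 0, 0],
  [0, -0.009, 0, 0],
  [0, 0, 0.01, 0],
  [0, 0, 0.02, 0],
  [0, 0, 0.015, 0],
  [0, 0, 0, 0],
  [0, 0, 0, 0],
])

```text
clock: 13.4
eef_pos: [0.4294, 0.0845, 0.054]
tool_rot: [0.707, 0.707, 0.009, -0.011]
ft_force: [0.5, 0.2, 0.4]
grip_width: 0.0469
```

```bash
python3 - <<'E'
from st import *
to(.4293,.0853,.018)
o=grab("h",("side",)); 
s=o["side"][0][160:220,250:310]
cv2.imwrite("pics/c10.png",cv2.resize(s,(600,600),interpolation=cv2.INTER_NEAREST))
E
```

```text
q [ 0.1751  0.287  -0.443   0.8386  0.0279  1.7461] 
yaw 1.5706 z [-0.0027  0.0278 -0.9996] eef [0.4294 0.0845 0.054 ] F [0.49 0.22 0.41] w 0.0469
tool shift to (0.4293, 0.0853, 0.018) [-0.0002  0.      0.036 ]
```

View pics/c10.png

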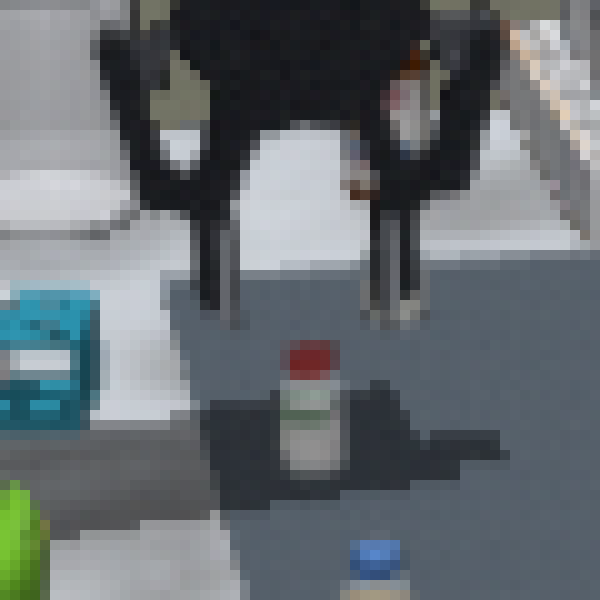

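The red vial (x≈312) lies between the fingers, whose inner faces are at about 240 and 370. I descend and grip.

>>> send_rows([
  [0, 0, 0.01, 0],
  [0, 0, 0.01, 0],
  [0, 0, 0.01, 0],
  [0, 0, 0.006, 0],
  [0, 0, 0, 0],
  [0, 0, 0, 0],
])

```text
clock: 14.05
eef_pos: [0.4288, 0.0856, 0.0184]
tool_rot: [0.707, 0.707, 0.009, -0.011]
ft_force: [0.3, 0.8, -0.7]
grip_width: 0.0473
```

>>> send_rows([
  [0, 0, 0, 0],
  [0, 0, 0, 0],
  [0, 0, 0, 0],
  [0, 0, 0, 0],
  [0, 0, 0, 0],
  [0, 0, 0, 0],
  [0, 0, 0, 0],
], claw=-1)

```text
clock: 14.75
eef_pos: [0.4294, 0.0857, 0.0192]
tool_rot: [0.707, 0.707, 0.01, -0.01]
ft_force: [-1.9, -0.3, 6.2]
grip_width: 0.02
```

>>> send_rows([
  [0, 0, -0.005, 0],
  [0, 0, -0.01, 0],
  [0, 0, -0.02, 0],
  [0, 0, -0.02, 0],
  [0, 0, -0.03, 0],
  [0, 0, -0.02, 0],
  [0, 0, 0, 0],
  [0, 0, 0, 0],
])

```text
clock: 15.55
eef_pos: [0.4293, 0.0827, 0.124]
tool_rot: [0.707, 0.707, 0.01, -0.01]
ft_force: [-0.8, 0.8, -1.1]
grip_width: 0.0198
```

```bash
python3 - <<'E'
from st import *
to(.584,-.0647,.1)
to(.584,-.0647,.05)
o=grab("i",("side",)); 
s=o["side"][0][140:220,250:330]
cv2.imwrite("pics/c11.png",cv2.resize(s,(600,600),interpolation=cv2.INTER_NEAREST))
E
```

```text
q [ 0.1708  0.1965 -0.3474  1.0225  0.0279  1.7417] 
yaw 1.5708 z [-5.000e-04  2.830e-02 -9.996e-01] eef [0.4293 0.0827 0.124 ] F [-0.81  0.84 -1.1 ] w 0.0198
tool shift to (0.584, -0.0647, 0.1) [-0.148   0.1547  0.0198]
tool shift to (0.584, -0.0647, 0.05) [-0.1494  0.1547  0.0698]
```

View pics/c11.png

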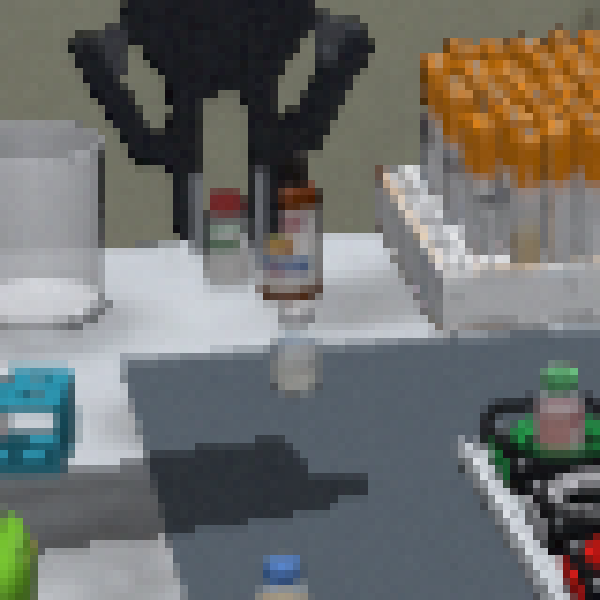

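The red vial is held upright. I move it to the red well.

>>> send_rows([
  [-0.01, 0.01, 0, 0],
  [-0.02, 0.02, 0, 0],
  [-0.025, 0.025, 0, 0],
  [-0.03, 0.03, 0, 0],
  [-0.03, 0.03, 0, 0],
  [-0.02, 0.02, 0, 0],
  [-0.01, 0.015, 0.01, 0],
  [-0.004, 0.005, 0.02, 0],
  [0, 0, 0.02, 0],
  [0, 0, 0.015, 0],
  [0, 0, 0.005, 0],
  [0, 0, 0, 0],
  [0, 0, 0, 0],
])

```text
clock: 16.9
eef_pos: [0.5843, -0.0647, 0.0493]
tool_rot: [0.707, 0.707, 0.009, -0.01]
ft_force: [-0.4, -0.5, -0.1]
grip_width: 0.0198
```

```bash
python3 - <<'E'
from st import *
to(.584,-.0647,.031)
o=grab("j",("side",)); 
s=o["side"][0][170:240,300:370]
cv2.imwrite("pics/c12.png",cv2.resize(s,(600,600),interpolation=cv2.INTER_NEAREST))
E
```

```text
q [-0.1244  0.5497 -0.0286  0.9974  0.0275  1.4465] 
yaw 1.5706 z [-0.0015  0.0279 -0.9996] eef [ 0.5843 -0.0647  0.0493] F [-0.44 -0.51 -0.07] w 0.0198
tool shift to (0.584, -0.0647, 0.031) [-0.0005 -0.0003  0.0183]
```

View pics/c12.png

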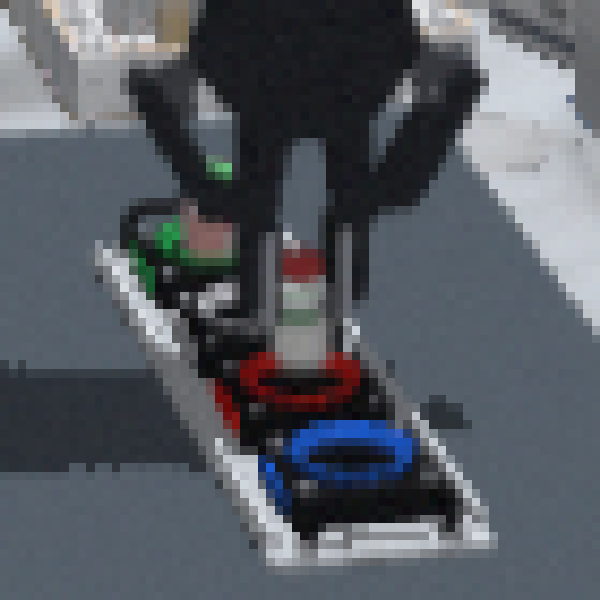

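The red vial (x≈301) is centred over the red collar (x≈302). I lower it.

>>> send_rows([
  [0, 0, 0.005, 0],
  [0, 0, 0.005, 0],
  [0, 0, 0.004, 0],
  [0, 0, 0.002, 0],
  [0, 0, 0.002, 0],
  [0, 0, 0, 0],
  [0, 0, 0, 0],
])

```text
clock: 17.65
eef_pos: [0.5839, -0.0638, 0.0313]
tool_rot: [0.707, 0.707, 0.009, -0.011]
ft_force: [-0.1, 0.7, 2.6]
grip_width: 0.0197
```

>>> send_rows([
  [0, 0, 0.001, 0],
  [0, 0, 0, 0],
  [0, 0, 0, 0],
])

```text
clock: 17.95
eef_pos: [0.5839, -0.0639, 0.0312]
tool_rot: [0.707, 0.707, 0.009, -0.01]
ft_force: [-3.0, -1.2, 6.6]
grip_width: 0.0195
```

>>> send_rows([
  [0, 0, 0, 0],
  [0, 0, 0, 0],
  [0, 0, 0, 0],
  [0, 0, 0, 0],
  [0, 0, 0, 0],
], claw=0.1)

```text
clock: 18.45
eef_pos: [0.5839, -0.0638, 0.0299]
tool_rot: [0.707, 0.707, 0.009, -0.011]
ft_force: [0.1, -0.2, 0.9]
grip_width: 0.0472
```

>>> send_rows([
  [0, 0, -0.01, 0],
  [0, 0, -0.02, 0],
  [0, 0, -0.02, 0],
  [0, 0, -0.02, 0],
  [0, 0, 0, 0],
  [0, 0, 0, 0],
])

```text
clock: 19.05
eef_pos: [0.5845, -0.0658, 0.1009]
tool_rot: [0.707, 0.707, 0.01, -0.01]
ft_force: [-0.6, 0.2, 0.5]
grip_width: 0.0465
```

```bash
python3 - <<'E'
from st import *
to(.4292,-.088,.1)
to(.4292,-.088,.018)
o=grab("k",("side",)); 
s=o["side"][0][170:240,300:370]
cv2.imwrite("pics/c13.png",cv2.resize(s,(600,600),interpolation=cv2.INTER_NEAREST))
E
```

```text
q [-0.1264  0.4991  0.0345  1.1098  0.0276  1.4444] 
yaw 1.5708 z [-1.000e-04  2.790e-02 -9.996e-01] eef [ 0.5845 -0.0658  0.1009] F [-0.63  0.21  0.46] w 0.0465
tool shift to (0.4292, -0.088, 0.1) [-0.0222 -0.1553  0.0003]
tool shift to (0.4292, -0.088, 0.018) [-0.0245 -0.1553  0.0822]
```

View pics/c13.png

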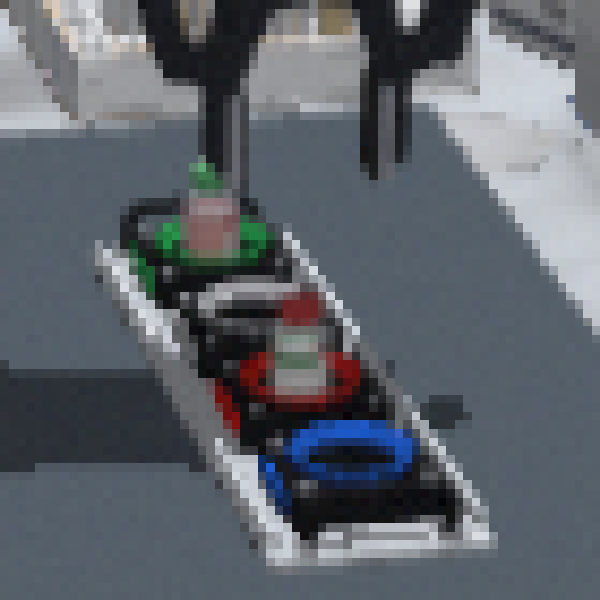

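The red vial is seated. Next is the blue vial.

>>> send_rows([
  [-0.003, -0.01, 0, 0],
  [-0.004, -0.02, 0, 0],
  [-0.004, -0.03, 0, 0],
  [-0.004, -0.03, 0, 0],
  [-0.004, -0.03, 0, 0],
  [-0.004, -0.02, 0, 0],
  [-0.001, -0.015, 0, 0],
  [0, 0, 0.01, 0],
  [0, 0, 0.02, 0],
  [0, 0, 0.015, 0],
  [0, 0, 0, 0],
  [0, 0, 0, 0],
])

```text
clock: 20.3
eef_pos: [0.4286, -0.0883, 0.054]
tool_rot: [0.707, 0.707, 0.009, -0.011]
ft_force: [0.4, 0.8, 1.5]
grip_width: 0.0469
```

```bash
python3 - <<'E'
from st import *
to(.4292,-.088,.018)
o=grab("l",("side",)); 
s=o["side"][0][180:240,255:315]
cv2.imwrite("pics/c14.png",cv2.resize(s,(600,600),interpolation=cv2.INTER_NEAREST))
E
```

```text
q [-0.2219  0.2952 -0.4311  0.8543  0.027   1.3486] 
yaw 1.571 z [-0.0036  0.0285 -0.9996] eef [ 0.4286 -0.0883  0.054 ] F [0.41 0.81 1.49] w 0.0469
tool shift to (0.4292, -0.088, 0.018) [-0.0007  0.0007  0.036 ]
```

View pics/c14.png

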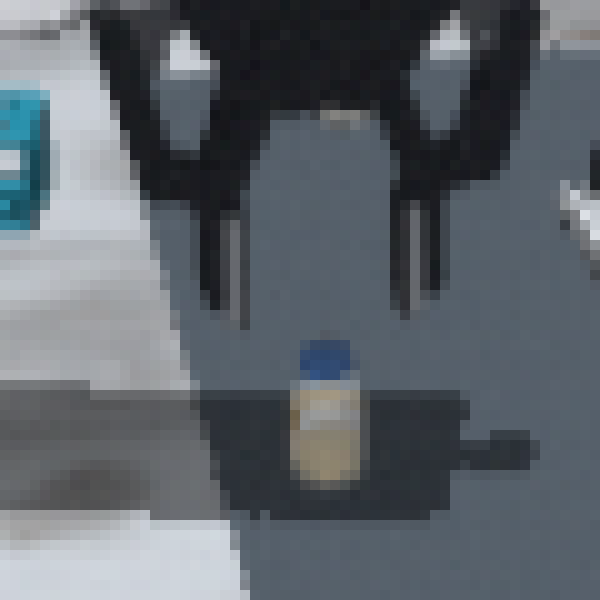

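The blue vial (x≈326) is between the fingers (248 to 390). I descend and grip.

>>> send_rows([
  [0, 0, 0.01, 0],
  [0, 0, 0.01, 0],
  [0, 0, 0.01, 0],
  [0, 0, 0.006, 0],
  [0, 0, 0, 0],
  [0, 0, 0, 0],
])

```text
clock: 20.95
eef_pos: [0.4287, -0.0874, 0.0185]
tool_rot: [0.707, 0.707, 0.009, -0.011]
ft_force: [-0.1, -0.9, 0.0]
grip_width: 0.0472
```

>>> send_rows([
  [0, 0, 0, 0],
  [0, 0, 0, 0],
  [0, 0, 0, 0],
  [0, 0, 0, 0],
  [0, 0, 0, 0],
  [0, 0, 0, 0],
  [0, 0, 0, 0],
], claw=-1)

```text
clock: 21.65
eef_pos: [0.4294, -0.0876, 0.0193]
tool_rot: [0.707, 0.707, 0.01, -0.01]
ft_force: [0.3, 0.6, 6.3]
grip_width: 0.0197
```

>>> send_rows([
  [0, 0, -0.005, 0],
  [0, 0, -0.01, 0],
  [0, 0, -0.02, 0],
  [0, 0, -0.02, 0],
  [0, 0, -0.03, 0],
  [0, 0, -0.02, 0],
  [0, 0, 0, 0],
  [0, 0, 0, 0],
])

```text
clock: 22.45
eef_pos: [0.4292, -0.0905, 0.124]
tool_rot: [0.707, 0.707, 0.01, -0.01]
ft_force: [-0.9, 0.5, 0.1]
grip_width: 0.0199
```

```bash
python3 - <<'E'
from st import *
to(.5867,-.1346,.1)
to(.5867,-.1346,.05)
o=grab("m",("side",)); 
s=o["side"][0][150:230,250:330]
cv2.imwrite("pics/c15.png",cv2.resize(s,(600,600),interpolation=cv2.INTER_NEAREST))
E
```

```text
q [-0.2264  0.2077 -0.333   1.037   0.027   1.3444] 
yaw 1.5707 z [-7.000e-04  2.780e-02 -9.996e-01] eef [ 0.4292 -0.0905  0.124 ] F [-0.87  0.55  0.08] w 0.0199
tool shift to (0.5867, -0.1346, 0.1) [-0.0448  0.1575  0.0227]
tool shift to (0.5867, -0.1346, 0.05) [-0.0461  0.1575  0.0727]
```

View pics/c15.png

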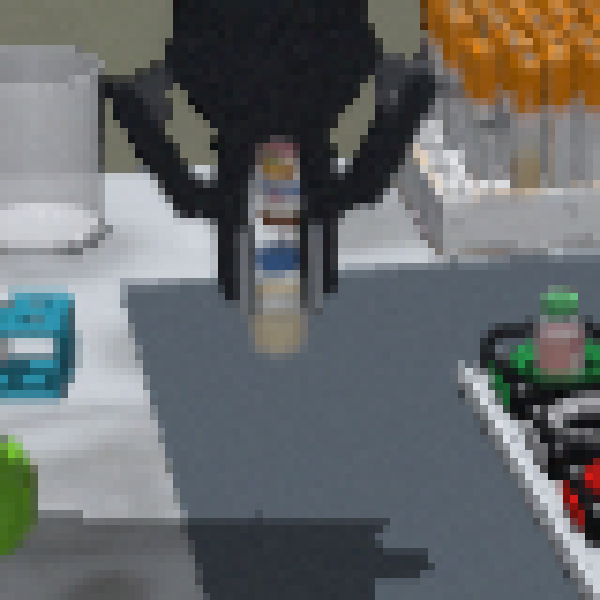

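The blue vial is held upright. I move it to the blue well.

>>> send_rows([
  [-0.003, 0.01, 0, 0],
  [-0.006, 0.02, 0, 0],
  [-0.009, 0.03, 0, 0],
  [-0.009, 0.03, 0, 0],
  [-0.009, 0.03, 0, 0],
  [-0.006, 0.02, 0, 0],
  [-0.003, 0.012, 0.01, 0],
  [-0.001, 0.005, 0.02, 0],
  [0, 0, 0.02, 0],
  [0, 0, 0.02, 0],
  [0, 0, 0.003, 0],
  [0, 0, 0, 0],
  [0, 0, 0, 0],
])

```text
clock: 23.8
eef_pos: [0.5867, -0.1345, 0.0496]
tool_rot: [0.707, 0.707, 0.01, -0.01]
ft_force: [-0.3, 0.1, 0.5]
grip_width: 0.02
```

```bash
python3 - <<'E'
from st import *
to(.5867,-.1346,.031)
o=grab("n",("side",)); 
s=o["side"][0][175:245,300:370]
cv2.imwrite("pics/c16.png",cv2.resize(s,(600,600),interpolation=cv2.INTER_NEAREST))
E
```

```text
q [-0.239   0.5754  0.0182  1.021   0.0268  1.3317] 
yaw 1.5708 z [-9.000e-04  2.780e-02 -9.996e-01] eef [ 0.5867 -0.1345  0.0496] F [-0.27  0.08  0.49] w 0.02
tool shift to (0.5867, -0.1346, 0.031) [-0.0006  0.      0.0186]
```

View pics/c16.png

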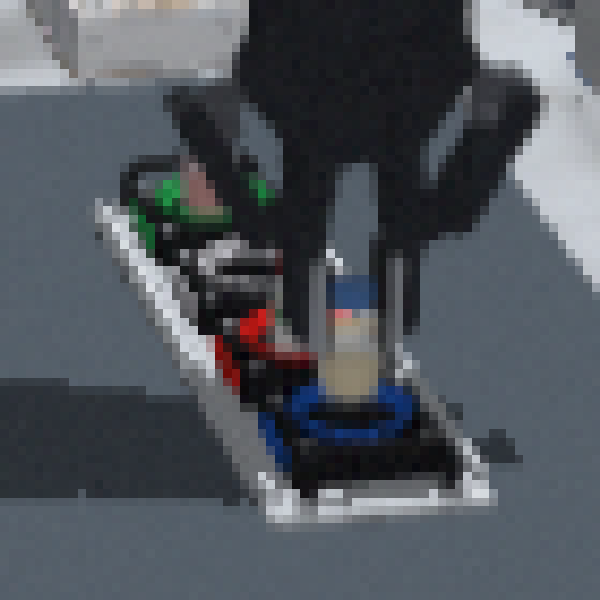

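The blue vial (x≈351) is centred over the blue collar (x≈351). I lower it and release.

>>> send_rows([
  [0, 0, 0.005, 0],
  [0, 0, 0.005, 0],
  [0, 0, 0.004, 0],
  [0, 0, 0.002, 0],
  [0, 0, 0.002, 0],
  [0, 0, 0.001, 0],
  [0, 0, 0, 0],
  [0, 0, 0, 0],
])

```text
clock: 24.65
eef_pos: [0.5858, -0.1338, 0.0314]
tool_rot: [0.707, 0.707, 0.009, -0.01]
ft_force: [-2.6, 0.6, 6.8]
grip_width: 0.0195
```

>>> send_rows([
  [0, 0, 0, 0],
  [0, 0, 0, 0],
  [0, 0, 0, 0],
  [0, 0, 0, 0],
  [0, 0, 0, 0],
], claw=0.1)

```text
clock: 25.15
eef_pos: [0.5859, -0.1338, 0.0299]
tool_rot: [0.707, 0.707, 0.009, -0.011]
ft_force: [0.1, -0.1, 0.8]
grip_width: 0.0469
```

>>> send_rows([
  [0, 0, -0.01, 0],
  [0, 0, -0.02, 0],
  [0, 0, -0.02, 0],
  [0, 0, -0.02, 0],
  [0, 0, -0.02, 0],
  [0, 0, 0, 0],
  [0, 0, 0, 0],
])

```text
clock: 25.85
eef_pos: [0.5865, -0.1364, 0.1208]
tool_rot: [0.707, 0.707, 0.01, -0.01]
ft_force: [-0.3, 0.0, -0.5]
grip_width: 0.0471
```

```bash
python3 - <<'E'
from st import *
to(.476,.219,.12)
to(.476,.219,.018)
o=grab("o",("side",)); 
s=o["side"][0][170:240,300:370]
cv2.imwrite("pics/c17.png",cv2.resize(s,(600,600),interpolation=cv2.INTER_NEAREST))
E
```

```text
q [-0.2421  0.5113  0.1104  1.1768  0.0268  1.3286] 
yaw 1.5708 z [-2.000e-04  2.770e-02 -9.996e-01] eef [ 0.5865 -0.1364  0.1208] F [-0.31  0.01 -0.54] w 0.0471
tool shift to (0.476, 0.219, 0.12) [ 0.3553 -0.1105  0.0106]
tool shift to (0.476, 0.219, 0.018) [ 0.3525 -0.1104  0.1126]
```

View pics/c17.png

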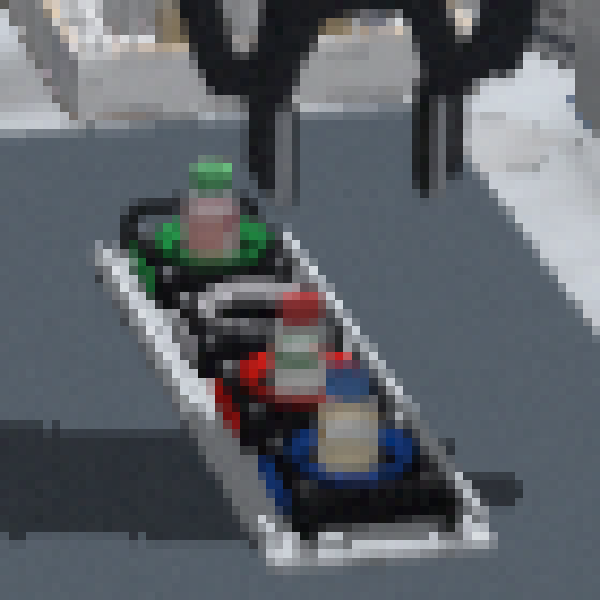

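The green, red and blue vials are all upright in matching collars. Next is the grey vial.

>>> send_rows([
  [0.01, -0.003, 0, 0],
  [0.02, -0.006, 0, 0],
  [0.03, -0.009, 0, 0],
  [0.03, -0.009, 0, 0],
  [0.03, -0.01, 0, 0],
  [0.03, -0.01, 0, 0],
  [0.03, -0.01, 0, 0],
  [0.03, -0.01, 0, 0],
  [0.03, -0.01, 0, 0],
  [0.03, -0.01, 0, 0],
  [0.03, -0.01, 0, 0],
  [0.03, -0.01, 0, 0],
  [0.02, -0.003, 0, 0],
  [0.004, 0, 0.02, 0],
  [0, 0, 0.03, 0],
  [0, 0, 0.015, 0],
  [0, 0, 0, 0],
  [0, 0, 0, 0],
])

```text
clock: 27.7
eef_pos: [0.4751, 0.2194, 0.0648]
tool_rot: [0.707, 0.707, 0.008, -0.011]
ft_force: [0.8, -0.9, 0.4]
grip_width: 0.0472
```

```bash
python3 - <<'E'
from st import *
to(.476,.219,.018)
o=grab("p"); 
s=o["side"][0][150:210,260:320];t=o["top"][0][210:270,210:270]
cv2.imwrite("pics/c18.png",np.hstack([cv2.resize(x,(400,400),interpolation=cv2.INTER_NEAREST) for x in (t,s)]))
E
```

```text
q [ 0.4172  0.4135 -0.2126  0.9368  0.0265  1.9877] 
yaw 1.5712 z [-0.0036  0.0274 -0.9996] eef [0.4751 0.2194 0.0648] F [ 0.83 -0.91  0.38] w 0.0472
tool shift to (0.476, 0.219, 0.018) [-0.0017  0.0011  0.0467]
```

View pics/c18.png

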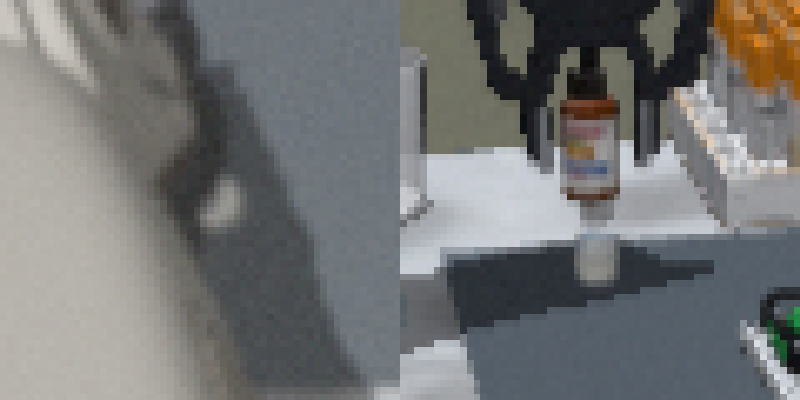

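The grey vial (x≈597) is between the fingers (552 to 635). I descend and grip.

>>> send_rows([
  [-0.001, 0.001, 0.01, 0],
  [0, 0, 0.01, 0],
  [0, 0, 0.01, 0],
  [0, 0, 0.01, 0],
  [0, 0, 0.006, 0],
  [0, 0, 0, 0],
  [0, 0, 0, 0],
])

```text
clock: 28.5
eef_pos: [0.4769, 0.2196, 0.019]
tool_rot: [0.707, 0.707, 0.009, -0.011]
ft_force: [-0.7, 0.6, 0.3]
grip_width: 0.0473
```

>>> send_rows([
  [0, 0, 0, 0],
  [0, 0, 0, 0],
  [0, 0, 0, 0],
  [0, 0, 0, 0],
  [0, 0, 0, 0],
  [0, 0, 0, 0],
  [0, 0, 0, 0],
], claw=-1)

```text
clock: 29.2
eef_pos: [0.4776, 0.2199, 0.02]
tool_rot: [0.707, 0.707, 0.01, -0.01]
ft_force: [-1.3, -0.7, 5.0]
grip_width: 0.0196
```

>>> send_rows([
  [0, 0, -0.005, 0],
  [0, 0, -0.01, 0],
  [0, 0, -0.02, 0],
  [0, 0, -0.02, 0],
  [0, 0, -0.03, 0],
  [0, 0, -0.02, 0],
  [0, 0, -0.005, 0],
  [0, 0, 0, 0],
  [0, 0, 0, 0],
])

```text
clock: 30.1
eef_pos: [0.4763, 0.2162, 0.1282]
tool_rot: [0.707, 0.707, 0.008, -0.011]
ft_force: [0.2, 0.6, -1.4]
grip_width: 0.0197
```

```bash
python3 - <<'E'
from st import *
to(.581,.005,.12)
to(.581,.005,.05)
o=grab("q",("side",)); 
s=o["side"][0][130:210,260:340]
cv2.imwrite("pics/c19.png",cv2.resize(s,(600,600),interpolation=cv2.INTER_NEAREST))
E
```

```text
q [ 0.4108  0.3476 -0.1265  1.0892  0.0265  1.9817] 
yaw 1.5708 z [-0.0036  0.0273 -0.9996] eef [0.4763 0.2162 0.1282] F [ 0.23  0.59 -1.38] w 0.0197
tool shift to (0.581, 0.005, 0.12) [-0.2114  0.1048  0.002 ]
tool shift to (0.581, 0.005, 0.05) [-0.2133  0.105   0.072 ]
```

View pics/c19.png

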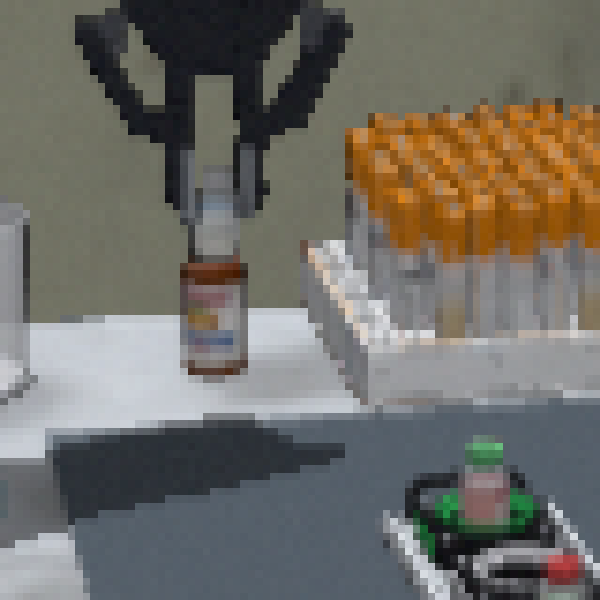

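The grey vial is held upright. I move it over the grey well.

>>> send_rows([
  [-0.01, 0.005, 0, 0],
  [-0.02, 0.01, 0, 0],
  [-0.03, 0.015, 0, 0],
  [-0.03, 0.015, 0, 0],
  [-0.03, 0.015, 0, 0],
  [-0.03, 0.015, 0, 0],
  [-0.03, 0.015, 0, 0],
  [-0.02, 0.01, 0, 0],
  [-0.01, 0.005, 0, 0],
  [-0.003, 0, 0.02, 0],
  [0, 0, 0.03, 0],
  [0, 0, 0.02, 0],
  [0, 0, 0, 0],
  [0, 0, 0, 0],
])

```text
clock: 31.55
eef_pos: [0.5814, 0.0058, 0.0527]
tool_rot: [0.707, 0.707, 0.009, -0.011]
ft_force: [-0.2, -0.3, -0.2]
grip_width: 0.0196
```

```bash
python3 - <<'E'
from st import *
to(.581,.005,.0315)
o=grab("r",("side",)); 
s=o["side"][0][165:235,300:370]
cv2.imwrite("pics/c20.png",cv2.resize(s,(600,600),interpolation=cv2.INTER_NEAREST))
E
```

```text
q [-0.0047  0.534  -0.046   0.9943  0.0281  1.5656] 
yaw 1.5712 z [-0.0034  0.0281 -0.9996] eef [0.5814 0.0058 0.0527] F [-0.19 -0.33 -0.16] w 0.0196
tool shift to (0.581, 0.005, 0.0315) [-0.0014 -0.0004  0.0212]
```

View pics/c20.png

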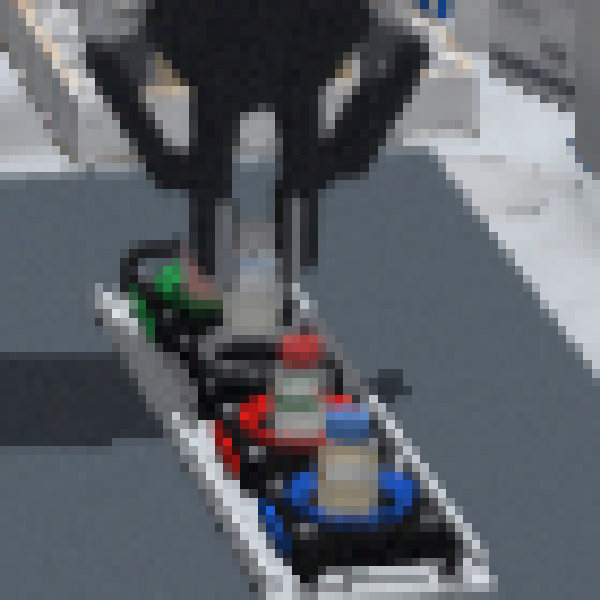

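The grey vial (x≈253) is over the grey collar (about 200 to 300). I lower it.

>>> send_rows([
  [-0.001, 0, 0.005, 0],
  [0, 0, 0.005, 0],
  [0, 0, 0.005, 0],
  [0, 0, 0.003, 0],
  [0, 0, 0.002, 0],
  [0, 0, 0.001, 0],
  [0, 0, 0, 0],
  [0, 0, 0, 0],
])

```text
clock: 32.4
eef_pos: [0.5821, 0.0052, 0.0321]
tool_rot: [0.707, 0.707, 0.009, -0.01]
ft_force: [-0.9, -0.2, -0.5]
grip_width: 0.0193
```

>>> send_rows([
  [0, 0, 0.001, 0],
  [0, 0, 0, 0],
  [0, 0, 0, 0],
])

```text
clock: 32.7
eef_pos: [0.5822, 0.0052, 0.032]
tool_rot: [0.707, 0.707, 0.01, -0.01]
ft_force: [-1.1, 0.1, 4.9]
grip_width: 0.0198
```

Contact is 4.9 N at the expected height. I release and rise.

>>> send_rows([
  [0, 0, 0, 0],
  [0, 0, 0, 0],
  [0, 0, 0, 0],
  [0, 0, 0, 0],
  [0, 0, 0, 0],
], claw=0.1)

```text
clock: 33.2
eef_pos: [0.5819, 0.0052, 0.0309]
tool_rot: [0.707, 0.707, 0.009, -0.011]
ft_force: [-0.4, 0.1, -0.3]
grip_width: 0.0466
```

>>> send_rows([
  [0, 0, -0.01, 0],
  [0, 0, -0.02, 0],
  [0, 0, -0.03, 0],
  [0, 0, -0.03, 0],
  [0, 0, -0.02, 0],
  [-0.02, -0.02, 0, 0],
  [-0.02, -0.04, 0, 0],
  [-0.02, -0.04, 0, 0],
  [-0.02, -0.04, 0, 0],
  [-0.02, -0.04, 0, 0],
  [-0.02, -0.03, 0, 0],
  [-0.01, -0.01, 0, 0],
  [0, 0, 0, 0],
  [0, 0, 0, 0],
])

```text
clock: 34.6
eef_pos: [0.3629, -0.128, 0.1386]
tool_rot: [0.707, 0.707, 0.01, -0.01]
ft_force: [-0.2, 0.1, -0.2]
grip_width: 0.0466
```

```bash
python3 - <<'E'
from st import *
o=grab("s"); 
s=o["side"][0][170:240,290:370];t=o["top"][0][170:240,260:390]
cv2.imwrite("pics/c21.png",np.vstack([cv2.resize(t,(520,280),interpolation=cv2.INTER_NEAREST),cv2.resize(s,(520,300),interpolation=cv2.INTER_NEAREST)]))
E
```

```text
q [-0.3598  0.0923 -0.4307  1.0573  0.0261  1.2117] 
yaw 1.57 z [ 4.000e-04  2.770e-02 -9.996e-01] eef [ 0.3629 -0.128   0.1386] F [-0.22  0.13 -0.17] w 0.0466
```

View pics/c21.png

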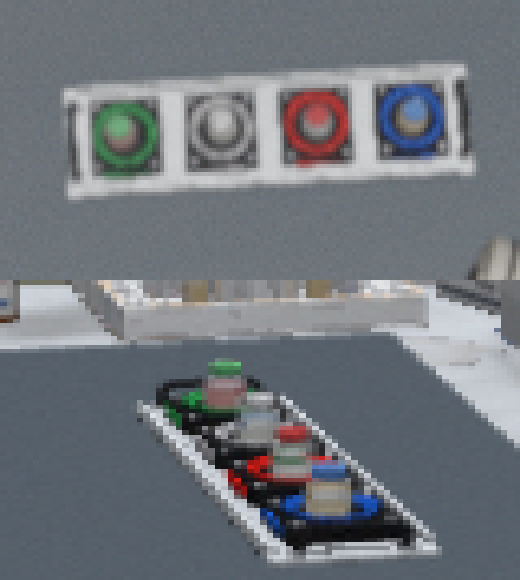

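View pics/side_s.png

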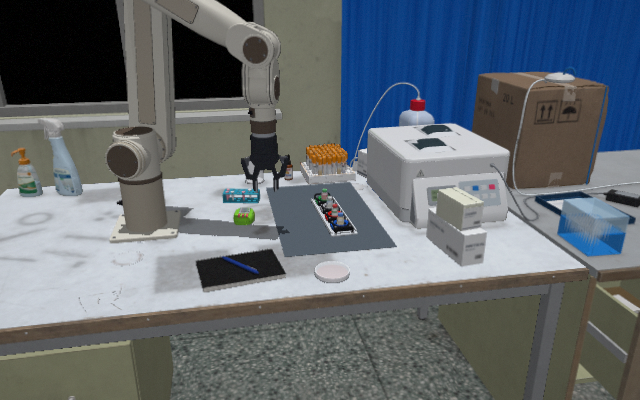

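All four vials stand in matching collars. Now I check cap heights by triangulation. Seated on the floor, the caps should sit 12 mm higher than on the mat, where I measured about 0.041 to 0.042.

```bash
python3 - <<'E'
from meas import *
t=np.load("pics/top_s.npz")["im"].copy();s=np.load("pics/side_s.npz")["im"].copy()
s0=np.load("pics/side_a.npz")["im"];t0=np.load("pics/top_a.npz")["im"]
W={"green":(.578,.075),"red":(.584,-.0647),"blue":(.5867,-.1346),"grey":(.581,.005)}
for c,(x,y) in W.items():
    p=proj("top",[x,y,.055])[0];q=proj("side",[x,y,.0535])[0]
    if c!="grey":
        bt=[int(v) for v in(p[0]-3.5,p[1]-3.5,p[0]+5,p[1]+5)];bs=[int(round(v)) for v in(q[0]-5,q[1]-4,q[0]+6,q[1]+3)]
        a,st,_=wcent(t,c,bt,.3);b,st2,_=wcent(s,c,bs,.35)
        print(c,p,q,a,st,b,st2,tri(a,b),"top plane",plane("top",[a],.056)[0].round(4))
    else: print(c,p,q)
d0=np.load("pics/top_a.npz")["d"];d=np.load("pics/top_s.npz")["d"]
T=cams.camera_info("top")["T"]
for c,(x,y) in W.items():
    p=proj("top",[x,y,.057])[0];u,v=[int(round(k)) for k in p]
    o,dr=ray("top",[(u,v)]); 
    zs=[]
    for dv in(-1,0,1):
        for du in(-1,0,1):
            o,dr=ray("top",[(u+du,v+dv)]); zs.append((o+dr[0]*d[v+dv,u+du])[2])
    print(c,"depth z",np.round(zs,4))
for n,P in(("dropper",None),): pass
df=np.abs(s.astype(int)-s0.astype(int)).max(2)
print("petri diff",df[258:285,312:352].max(),"top petri",np.abs(t.astype(int)-t0)[208:245,432:470].max(),"top dropper",np.abs(t.astype(int)-t0)[226:243,180:201].max())
E
```

```text
green [290.04733521 200.90930466] [323.69549018 190.18206038] [289.54901961 199.64705882] [ 0  0  9  8 51] [324.14285714 189.92857143] [ 3  3  5  3 14] (array([0.58091097, 0.07659148, 0.05386727]), np.float64(0.00207326332881236)) top plane [0.5815 0.0763 0.056 ]
red [339.08877297 197.72864026] [334.2623624  205.38798841] [339.05555556 196.74074074] [ 0  0  9  8 54] [334.4 205.4] [ 4  3  4  4 15] (array([ 0.58582371, -0.06457431,  0.0536072 ]), np.float64(0.0027130135424859305)) top plane [ 0.5867 -0.0647  0.056 ]
blue [363.56382332 196.25185263] [340.09863381 213.93232534] [363.70212766 194.80851064] [ 0  0  8  8 47] [340. 214.] [ 3  3  5  3 15] (array([ 0.58871295, -0.13493265,  0.05388694]), np.float64(0.004827224895265329)) top plane [ 0.5907 -0.1351  0.056 ]
grey [314.62748206 199.3149878 ] [328.7895994  197.51576047]
green depth z [0.0546 0.0541 0.0503 0.055  0.0595 0.0553 0.0553 0.0538 0.0588]
red depth z [0.0559 0.06   0.0531 0.0552 0.0577 0.0573 0.0584 0.0584 0.0535]
blue depth z [0.0535 0.0633 0.0242 0.0593 0.0577 0.054  0.0585 0.0545 0.0539]
grey depth z [0.0548 0.0539 0.0523 0.0569 0.051  0.0577 0.0534 0.0596 0.0527]
petri diff 9 top petri 9 top dropper 11
```

All the checks agree: caps are at z≈0.054 where 0.0535 is expected, the depth readings fit a 0.057 top, and the bystanders have not moved. I hand in the job.

```bash
python3 - <<'E'
from workcell import order,monitor
print(order.job_done(), monitor.get_obs()["clock"])
E
```

```text
the job is handed in; nothing more can be done
the job is handed in; nothing more can be done
```

I set all four vials upright in the adaptors matching their cap colours (green, red, blue, then grey) and handed the job in; the last clock reading before that was about 35 s of the 96 s. Each vial was lowered until it touched the well floor at 5–7 N, released there, and the gripper was then moved clear.

**Last checks**
- **Position and colour:** the final pictures show every cap in its matching collar, with all four vials upright.
- **Seating height:** the green, red and blue caps triangulate to z ≈ 0.054 m, against about 0.0535 m expected for vials on the well floor. I did not triangulate the grey one. Its depth readings scatter around 0.055 m, in line with the others and with the 0.057 m expected for the cap top.
- **Bystanders:** the image areas around the dropper bottle and the petri dish are unchanged apart from noise.

**What went wrong or disagreed**
- **Joint 6 limit:** on the first carry, joint 6 reached the end of its range. That stopped the move short and left the tool tilted by 1.6°. The green vial was carried with that small tilt. I then turned the gripper a quarter turn so the tilt could not affect the other three vials.
- **Camera disagreement:** the two views differed by 2–5 mm, most at the blue vial. This is slightly more than the stated calibration error, but it did not affect the placements.
- **Grip width:** the gripper read about 20 mm on the 23 mm vial bodies. The pictures show the fingers were holding the body, so I did not act on it.

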